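# Slant the rolling pin out through the mouth of the pastry chest

## Robot

A 6-joint arm with a two-finger parallel gripper is mounted at the origin on the work surface. World frame = base frame: x ahead of the robot, y to its left, z up, the work surface at z = 0. Lengths are in m, angles in degrees, forces in N, time in s.
With the tool pointing down it reaches from about 0.3 to 0.75 m from the base axis. Payload 8.5 kg.
Tool frame: the origin (TCP) lies midway between the tips of the shut fingers; the grasp point (between the pads) lies 19 mm behind it (env.hold_point_z is the distance from the TCP to the grasp point, in m); z points along the fingers, y is the line along which they close (so a half turn about z gives the same grasp; the last joint's range is limited). The gripper opens to 85 mm and grips with 20 to 120 N. Pads are 22 mm wide; open, the fingers measure 114 mm over their backs; the gripper's body (76 mm by 85 mm) begins 54 mm behind the grasp point. The pads swing forward as they close: fully open they stand 13 mm farther back than shut.
Start: joints at [63.982, 21.807, 74.336, -0, 83.858, -12.336], TCP at [0.13, 0.534, 0.231] pointing down, gripper open.
Joint ranges: [-178.18, 178.18], [-50.72, 133.34], [12.68, 142.11], [-81.47, 261.47], [9.98, 163.14], [-165.26, 165.26]. Speed limits (degrees/s): [136.94, 136.94, 180, 180, 180, 180].

## Interface

Orientations are given as a 3x3 rotation matrix whose columns are the frame's x, y, z axes.
In Python, from rig import observe, get_image, camera_info, env gives the robot as it stands.
- The arm moves only by the tool drive_tool, never from a script. Its arguments are lists of equal length, an entry for each row: "offset": the shift along the tool's x, y, z in units of 40 mm (1.0 is 40 mm), a list of three; "turn": the turn, a rotation vector about the tool's x, y, z in units of 6 degrees (1.0 is 6 degrees), a list of three; "hand": the opening, from 0 (shut) to 1 (fully open). A call has exactly 10 rows; each row shifts and turns the commanded pose from where the row before left it, along the tool's axes as they then stand; what a row does not reach is not made up. A row lasts 1/8 s, in which the tool goes at most 62.5 mm and 10.7 degrees, less where a joint would pass 70% of its speed; a pose out of reach is approached as far as the arm can. A call is refused whole if a number of a shift passes 1 or a number of a turn 1, either way. A call with a gripper value outside its range is refused whole. The fingers move at their own pace and stop on an object; "newtons" is the grip in N (left out, the last holds). Time passes only in rows, so rows that do not move let the fingers close, or fill a call up. It gives the time, the measured TCP pose, the force, the opening and the grip force at its end, in the units of the state.
- observe(): the state, without advancing time (a new reading comes with each control period).
- get_image(name): name is "side" or "top"; returns the picture (480x640x3 uint8, blue, green, red); there is no depth.
- camera_info(name): a dict with "fx", "fy", "cx", "cy" (pixels), "world_to_cam" (4x4, takes a point from world to camera coordinates). Camera axes: x right, y down, z forward; pixel columns grow to the right and rows downward; lengths in m; the calibration is good to about 2 mm. A picture is of the moment at which its call begins. camera_info takes no time and is no camera call.
- env.close_job(): hands the job in; it is judged then, once.
The state is a dict: "time_s": time; "q": joint angles; "qvel": joint speeds; "joint_efforts": joint torques, N m; "position": TCP position; "tool_rot": TCP orientation; "ft_force": force on the tool from outside, world axes, zero at the start; "wrist_torque": the same for the moment, N m; "grip_width": finger opening in m; "gripper_force": force on a finger pad.
Only numpy, scipy, OpenCV 4.12 (cv2) and the standard library are available. Lean on these libraries where they do the work, as an engineer would, in place of code of your own. Each camera call takes 0.05 s, during which the arm holds its last target. There are 200 camera calls.

## Task

Swing the hasp up off its catch and back over, well past upright, so that it no longer bars the mouth in the chest's lid. Then take hold of the rolling pin lying inside, tilt it so that one end comes out first, draw it slantwise out through the mouth, and finish still holding it in the gripper, still, with the whole pin at least 5 cm above the lid. Leave the bowl, the jar and the spatula where they are.

Things in the scene. Friction and masses are not known exactly. Their poses are not given: they have to be found in the camera images.
- chest: Shallow metal chest fixed to the counter, 250 (its x, away from the robot) x 440 (its y) x 75 mm high; origin under its centre, z up. Floor 5 mm thick, walls 4 mm. Fixed sheet lid, underside 71 mm, top 75 mm above the counter, with an oblong mouth in the middle, 154 (x) by 210 mm (y). Inside 242 x 432 mm: hidden room under the lid beyond both ends of the mouth. A carrying handle juts 22 mm from each end.
- mouth (a point): Centre of the mouth, level with the top of the lid; axes as the chest. The mouth reaches 77 mm from it along x and 105 mm along y, either way.
- hasp (a joint): Hasp: dark metal strap 22 mm wide, 5 thick, level across the mouth along the chest's x, 48 mm to the +y side of its centre, 10 mm above the lid, its slot over a wire catch (22 mm high) on the lid's near edge. Angle in rad: 0 on the catch, grows as the near end swings up and away from the robot; 1.57 upright, stop at 2.6. Stiff hinge (0.16 N m): stays where it is left.
- hasp_hinge (a point): Middle of the hasp's hinge axis, on the lid just beyond the mouth's far edge, 85 mm above the counter; the axis is parallel to the chest's y. Does not move with the hasp. The two knuckles reach 23 mm either side along y and stand 16 mm above the lid.
- hasp_pull (a point): Centre of the pull on the hasp's free end: a short barrel 20 mm in diameter and 26 mm long, axis along the chest's y; pinch it on its two flat ends. With the hasp down it is 204 mm nearer the robot than the hinge, 16 mm above the hinge axis, and 26 mm above the lid's top. Moves with the hasp.
- pin_centre (a point): Centre of the plain wooden rolling pin: 300 mm long, 32 mm thick over its middle 150 mm, tapering to 20 mm at both ends, about 0.2 kg. It lies on the chest's inner floor roughly along the chest's y, its middle below the mouth, both ends hidden under the lid; it is longer than the mouth, even corner to corner. It can roll: only the line between its ends tells its direction.
- pin_left (a point): Middle of the pin's end face towards the chest's +y, 150 mm from pin_centre.
- pin_right (a point): Middle of the pin's end face towards the chest's -y, 150 mm from pin_centre.
- bowl: Bystander: metal mixing bowl, 170 mm across, 75 mm high; origin under its centre.
- jar: Bystander: glass jar with a metal lid, 72 mm across, 100 mm high; origin under its centre.
- spatula: Bystander: spatula 280 mm long lying flat; origin under its middle.
- pin: The same rolling pin as a whole; origin at pin_centre, its y axis along the pin towards pin_left, x and z turn as it rolls.

How it is judged (in metres and radians):
On the way, in this order (a step that is already met when the one before it is completed fails the run):
1. the hasp is swung up off its catch and back past upright (over 1.65 rad) (value of joint hasp above 1.65 rad), for 0.2 s.
2. the pin slants through the mouth: one end's centre over 20 mm above the lid, the other still below it (((height (world z) of pin_left above 0.095 m and height (world z) of pin_right below 0.07 m) or (height (world z) of pin_right above 0.095 m and height (world z) of pin_left below 0.07 m))), for 0.1 s.
At the end, for the whole second after the job is handed in: The hasp is back past upright (over 1.6 rad); the pin is held in the fingers (over 1 N), at rest (under 0.05 m/s), the centres of both its ends at least 40 mm above the lid's top, and it does not touch the chest or the hasp (under 0.3 N) (value of joint hasp above 1.6 rad and height (world z) of each of pin_left, pin_right above 0.115 m and contact force between the fingers and pin above 1 N and contact force between pin and chest below 0.3 N and linear speed of pin below 0.05 m/s); the arm keeps its last pose, push and grip.
It fails at once if the bowl is moved more than 30 mm (distance of bowl from where it was at the start of the episode above 0.03 m).
It fails at once if the jar is moved more than 30 mm (distance of jar from where it was at the start of the episode above 0.03 m).
It fails at once if the spatula is moved more than 30 mm (distance of spatula from where it was at the start of the episode above 0.03 m).
It also fails if it takes over 50 s, if anything falls off the work surface, if the arm or the gripper's body presses on something with over 40 N, if the wrist force passes 120 N, or if a joint passes its speed limit or range.

## Working session

There is one attempt and no reset: what is moved stays moved. The work goes in short steps, Python scripts to look and compute and a tool call to move; the robot and the scene stay as the last step left them, time stands still between calls to the robot, and variables do not carry over. Pictures are saved under pics/ and viewed, at most 10 in all, crops included, and the job is handed in when it is done.

Besides the shell and the picture viewer there is one more tool, called as name(argument=value, ...) on one line, values as JSON. drive_tool: Moves the arm, as the interface text tells. Its arguments: {"type":"object","properties":{"offset":{"type":"array"},"turn":{"type":"array"},"hand":{"type":"array"},"newtons":{"type":"number"}},"required":["offset","turn","hand"]}

```bash
mkdir -p pics; ls
python3 - <<'E'
from rig import observe,get_image,camera_info,env
import cv2,numpy as np
s=observe();print(s['position'],np.round(s['tool_rot'],3).tolist(),s['time_s'],s['grip_width'],env.hold_point_z)
for n in('top','side'):
    cv2.imwrite(f'pics/{n}0.png',get_image(n)); c=camera_info(n);print(n,c['fx'],c['fy'],c['cx'],c['cy'],np.round(c['world_to_cam'],4).tolist())
E
```

```text
pics
[0.12996394 0.53410883 0.23068741] [[-0.972, 0.237, -0.001], [0.237, 0.972, -0.001], [0.0, -0.001, -1.0]] 0.0 0.08539926646178317 0.0187
top 498.24451365999147 498.24451365999147 325.02800738217746 238.6065080153729 [[-0.0154, -0.9998, -0.0154, 0.0114], [-0.9986, 0.0162, -0.0512, 0.5333], [0.0514, 0.0145, -0.9986, 1.3837], [0.0, 0.0, 0.0, 1.0]]
side 493.61244989997533 493.61244989997533 317.8989458366949 246.99370546967413 [[0.7491, -0.6621, -0.0197, -0.3966], [-0.4668, -0.5066, -0.7249, 0.2893], [0.47, 0.5522, -0.6886, 1.2481], [0.0, 0.0, 0.0, 1.0]]
```

View pics/top0.png

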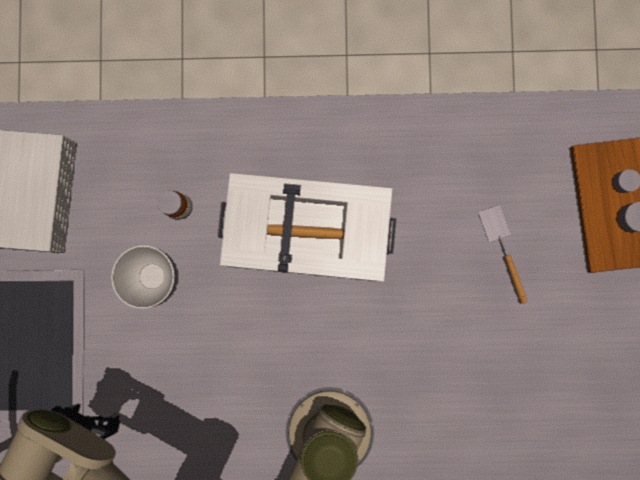

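View pics/side0.png

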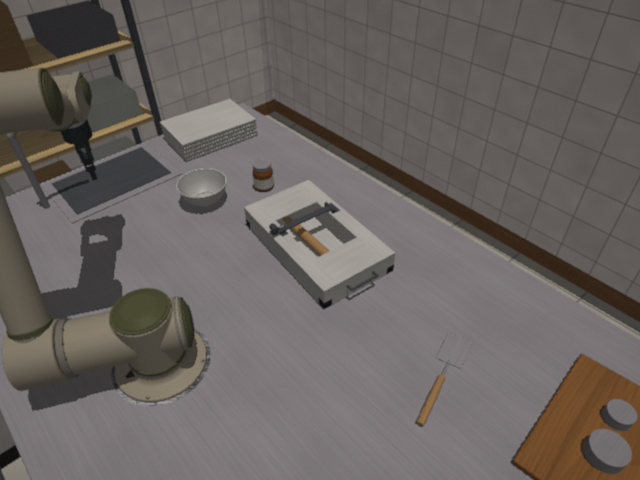

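The top view shows the lid corners near (230,174), (392,188), (384,281), (221,266), the hasp along column 288 with its pull at (285,263), and the pin from (268,229) to (343,233). The side view agrees. Next I measure these.

```bash
cat > h.py <<'E'
import cv2,numpy as np
from rig import observe,get_image,camera_info,env
def ray(n,uv,z):
    c=camera_info(n);T=np.array(c['world_to_cam']);R,t=T[:3,:3],T[:3,3]
    d=R.T@np.array([(uv[0]-c['cx'])/c['fx'],(uv[1]-c['cy'])/c['fy'],1]);o=-R.T@t
    return o+d*(z-o[2])/d[2]
def proj(n,p):
    c=camera_info(n);T=np.array(c['world_to_cam']);q=T[:3,:3]@np.asarray(p,float)+T[:3,3]
    return np.array([c['cx']+c['fx']*q[0]/q[2],c['cy']+c['fy']*q[1]/q[2]])
E
python3 - <<'E'
from h import *
im=cv2.imread('pics/top0.png')
hsv=cv2.cvtColor(im,cv2.COLOR_BGR2HSV)
m=((hsv[...,2]>185)&(hsv[...,1]<40)).astype(np.uint8)
m[:, :200]=0;m[:,410:]=0;m[:160]=0;m[300:]=0
cs,_=cv2.findContours(m,cv2.RETR_EXTERNAL,cv2.CHAIN_APPROX_NONE)
P=np.vstack(cs)[:,0].astype(float)
W=np.array([ray('top',p,0.075)[:2] for p in P]).astype(np.float32)
r=cv2.minAreaRect(W);print(r,cv2.boxPoints(r).round(4).tolist())
o=((hsv[...,0]>5)&(hsv[...,0]<25)&(hsv[...,1]>120)).astype(np.uint8);o[:, :255]=0;o[:,355:]=0;o[:215]=0;o[:245][:0]=0;o[245:]=0
ys,xs=np.nonzero(o);print(xs.min(),xs.max(),ys.min(),ys.max())
W=np.array([ray('top',p,0.021)[:2] for p in zip(xs,ys)]);c=W.mean(0);u,s,v=np.linalg.svd(W-c);print('pin',c,v[0],np.degrees(np.arctan2(v[0][1],v[0][0])))
L=(W-c)@v.T;print(L.min(0),L.max(0))
d=((hsv[...,2]<75)).astype(np.uint8)
cv2.imwrite('pics/z.png',cv2.resize(im[165:290,210:400],None,fx=4,fy=4,interpolation=2))
E
```

```text
((0.564705491065979, 0.05304907262325287), (0.4406742453575134, 0.2502335011959076), 83.50899505615234) [[0.4154999852180481, -0.1517000049352646], [0.6640999913215637, -0.18000000715255737], [0.7139000296592712, 0.25780001282691956], [0.4652999937534332, 0.28610000014305115]]
267 343 225 238
pin [0.55392429 0.05220228] [-0.07724533 -0.99701212] -94.43024472226476
[-0.11254694 -0.01413223] [0.10006517 0.01372241]
```

View pics/z.png

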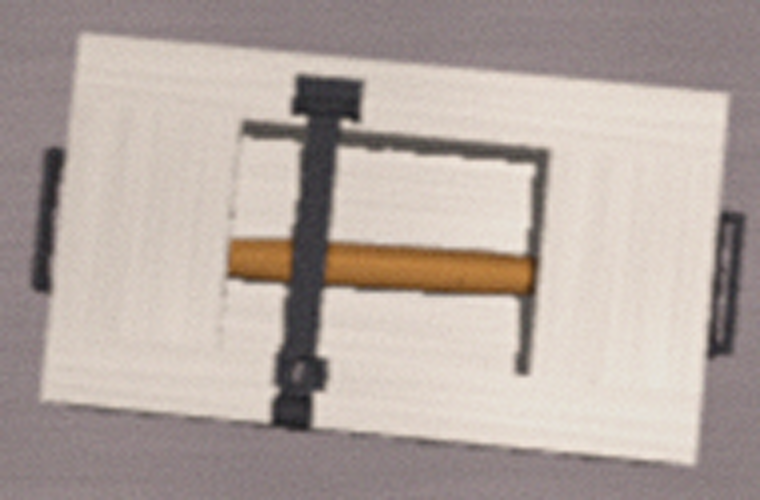

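The crop gives the pull at about (283,267), the hinge at (292,190), and pin widths that narrow towards both mouth ends. The lid measures 441 x 250 mm, matching the given size. Now I refine the pull, the pin centre from its taper, and the tool deltas.

```bash
cat >> h.py <<'E'
C=np.array([0.5647,0.0530,0.]);CY=np.array([.1130,.9936,0]);CX=np.array([.9936,-.1130,0])
def ch(p): p=np.asarray(p)-C; return np.array([p@CX,p@CY,p[2]])
def wo(q): return C+q[0]*CX+q[1]*CY+np.array([0,0,q[2]])
E
python3 - <<'E'
from h import *
im=cv2.imread('pics/top0.png');g=im.max(2)
m=(g<95).astype(np.uint8);q=np.zeros_like(m);q[258:275,272:298]=m[258:275,272:298]
for y in range(252,275):print(y,''.join('#' if v<95 else '.' for v in g[y,270:300]))
print('pull',ch(ray('top',(283,267.5),.107)),'hinge',ch(ray('top',(292,189.5),.089)))
c=C*0+[.5539,.0522,.021];d=np.array([.0772,.997,0])
print('pin chest',ch(c), [ch(c+d*t).round(4).tolist() for t in(-.1,.1)])
hsv=cv2.cvtColor(im,cv2.COLOR_BGR2HSV)
ws=[]
for u in range(266,346):
    s=im[220:245,u].astype(float)
    sat=1-s.min(1)/s.max(1)
    ws.append((u,np.clip((sat-.15)/.5,0,1).sum()))
print([(u,round(w,1),round(ch(ray('top',(u,231),.021))[1],3)) for u,w in ws][::2])
E
```

```text
252 ...........########...........
253 ..........#########...........
254 .........##########...........
255 .........############.........
256 .........#####..#####.........
257 .........#####..#####.........
258 .........####..######.........
259 .........####..######.........
260 .........############.........
261 ..........###########.........
262 ..........########............
263 ..........########............
264 .........#########............
265 .........#########............
266 ........##########............
267 ........##########............
268 ........##########............
269 ........##########............
270 ........#########.............
271 .......##########.............
272 ............######............
273 ..............................
274 ..............................
pull [-0.115882    0.04678429  0.107     ] hinge [0.09298175 0.04581665 0.089     ]
pin chest [-0.01064048 -0.00201528  0.021     ] [[-0.007, -0.1019, 0.021], [-0.0142, 0.0979, 0.021]]
[(266, np.float64(0.2), np.float64(0.113)), (268, np.float64(8.7), np.float64(0.107)), (270, np.float64(9.2), 
[... 950 characters left out ...]
oat64(10.0), np.float64(-0.021)), (316, np.float64(10.4), np.float64(-0.026)), (318, np.float64(10.3), np.float64(-0.032)), (320, np.float64(10.2), np.float64(-0.037)), (322, np.float64(10.2), np.float64(-0.043)), (324, np.float64(10.2), np.float64(-0.048)), (326, np.float64(10.2), np.float64(-0.054)), (328, np.float64(10.2), np.float64(-0.06)), (330, np.float64(10.1), np.float64(-0.065)), (332, np.float64(9.9), np.float64(-0.071)), (334, np.float64(9.5), np.float64(-0.076)), (336, np.float64(9.4), np.float64(-0.082)), (338, np.float64(9.2), np.float64(-0.087)), (340, np.float64(9.3), np.float64(-0.093)), (342, np.float64(9.5), np.float64(-0.098)), (344, np.float64(1.2), np.float64(-0.104))]
```

drive_tool(offset=[[0,0,0],[0,0,0],[-1,-1,0],[-1,-1,0],[-1,-1,0],[-1,-1,0],[-1,-1,0],[-1,-1,0],[-1,-1,0],[-1,-1,0]], turn=[[0,0,-0.6],[0,0,-0.6],[0,0,0],[0,0,0],[0,0,0],[0,0,0],[0,0,0],[0,0,0],[0,0,0],[0,0,0]], hand=[0.6,0.6,0.6,0.6,0.6,0.6,0.6,0.6,0.6,0.6], newtons=60)

```text
time_s: 1.35
position: [0.4127, 0.1786, 0.2312]
tool_rot: [[-0.994, 0.113, -0.0], [0.113, 0.994, 0.0], [0.0, -0.0, -1.0]]
ft_force: [0.6, 0.2, -0.1]
grip_width: 0.0509
gripper_force: 0.0
```

```bash
cat > s.py <<'E'
from h import *
s=observe();R=np.array(s['tool_rot']);p=np.array(s['position'])
A=np.array([CX,CY,[0,0,1]])
print('t',round(s['time_s'],2),'TCPchest',ch(p).round(4),'hold',ch(p-R[:,2]*.0187).round(4),'w',round(s['grip_width'],4),'f',round(s['gripper_force'],1),'ft',np.round(A@s['ft_force'],1))
print((A@R).round(3).tolist(),np.round(s['q'],1).tolist())
E
python3 s.py
```

```text
t 1.35 TCPchest [-0.1652  0.1076  0.2312] hold [-0.1652  0.1076  0.2499] w 0.0509 f 0.0 ft [ 0.5  0.3 -0.1]
[[-1.0, 0.0, -0.0], [0.0, 1.0, -0.0], [0.0, -0.0, -1.0]] [8.3, 11.7, 89.2, 0.0, 79.1, -75.3]
```

drive_tool(offset=[[-0.6,-0.75,0],[-0.62,-0.75,0],[0,0,0.9],[0,0,0.9],[0,0,0.9],[0,0,0.88],[0,0,0],[0,0,0],[0,0,0],[0,0,0]], turn=[[0,0,0],[0,0,0],[0,0,0],[0,0,0],[0,0,0],[0,0,0],[0,0,0],[0,0,0],[0,0,0],[0,0,0]], hand=[0.6,0.6,0.6,0.6,0.6,0.6,0.1,0.1,0.1,0.1], newtons=35)

```text
time_s: 2.6
position: [0.4535, 0.1149, 0.0889]
tool_rot: [[-0.994, 0.113, 0.0], [0.113, 0.994, -0.001], [-0.001, -0.0, -1.0]]
ft_force: [-3.7, -4.1, -0.5]
grip_width: 0.025
gripper_force: 40.1
```

```bash
python3 s.py
python3 - <<'E'
import numpy as np
# arc, hold point in chest frame rel. hinge, tool vertical: pull start (-.204,.016)
a=np.linspace(0,2.05,19);P=np.c_[-.204*np.cos(a)+.016*np.sin(a),.204*np.sin(a)+.016*np.cos(a)]
d=np.diff(P,axis=0)/.04
print([[round(-x,2),0,round(-z,2)] for x,z in d]); print(P[-1])
E
```

```text
t 2.6 TCPchest [-0.1175  0.049   0.0889] hold [-0.1175  0.049   0.1076] w 0.025 f 40.1 ft [-3.2 -4.5 -0.5]
[[-1.0, -0.0, 0.001], [-0.0, 1.0, -0.0], [-0.001, -0.0, -1.0]] [-0.3, 23.4, 99.3, -0.0, 57.2, -83.8]
[[np.float64(-0.08), 0, np.float64(-0.58)], [np.float64(-0.14), 0, np.float64(-0.56)], [np.float64(-0.21), 0, np.float64(-0.54)], [np.float64(-0.27), 0, np.float64(-0.52)], [np.float64(-0.32), 0, np.float64(-0.48)], [np.float64(-0.38), 0, np.float64(-0.44)], [np.float64(-0.43), 0, np.float64(-0.4)], [np.float64(-0.47), 0, np.float64(-0.35)], [np.float64(-0.5), 0, np.float64(-0.29)], [np.float64(-0.53), 0, np.float64(-0.23)], [np.float64(-0.56), 0, np.float64(-0.17)], [np.float64(-0.57), 0, np.float64(-0.11)], [np.float64(-0.58), 0, np.float64(-0.04)], [np.float64(-0.58), 0, np.float64(0.03)], [np.float64(-0.57), 0, np.float64(0.09)], [np.float64(-0.56), 0, np.float64(0.16)], [np.float64(-0.54), 0, np.float64(0.22)], [np.float64(-0.51), 0, np.float64(0.28)]]
[0.10825663 0.17364476]
```

drive_tool(offset=[[-0.08,0,-0.58],[-0.14,0,-0.56],[-0.21,0,-0.54],[-0.27,0,-0.52],[-0.32,0,-0.48],[-0.38,0,-0.44],[-0.43,0,-0.4],[-0.47,0,-0.35],[-0.5,0,-0.29],[-0.53,0,-0.23]], turn=[[0,0,0],[0,0,0],[0,0,0],[0,0,0],[0,0,0],[0,0,0],[0,0,0],[0,0,0],[0,0,0],[0,0,0]], hand=[0.1,0.1,0.1,0.1,0.1,0.1,0.1,0.1,0.1,0.1])

```text
time_s: 3.85
position: [0.5861, 0.0999, 0.2649]
tool_rot: [[-0.994, 0.113, 0.0], [0.113, 0.994, -0.0], [-0.0, -0.0, -1.0]]
ft_force: [-1.8, -3.4, -4.7]
grip_width: 0.0251
gripper_force: 35.1
```

```bash
python3 s.py
```

```text
t 3.85 TCPchest [0.0159 0.049  0.2649] hold [0.0159 0.049  0.2836] w 0.0251 f 35.1 ft [-1.4 -3.6 -4.7]
[[-1.0, -0.0, 0.0], [-0.0, 1.0, -0.0], [-0.0, -0.0, -1.0]] [-1.7, 25.3, 63.2, -0.0, 91.6, -85.2]
```

drive_tool(offset=[[-0.56,0,-0.17],[-0.57,0,-0.11],[-0.58,0,-0.04],[-0.58,0,0.03],[-0.57,0,0.09],[-0.56,0,0.16],[-0.54,0,0.22],[-0.51,0,0.28],[0,0,0],[0,0,0]], turn=[[0,0,0],[0,0,0],[0,0,0],[0,0,0],[0,0,0],[0,0,0],[0,0,0],[0,0,0],[0,0,0],[0,0,0]], hand=[0.1,0.1,0.1,0.1,0.1,0.1,0.1,0.1,0.1,0.1])

```text
time_s: 5.1
position: [0.7651, 0.0797, 0.2489]
tool_rot: [[-0.994, 0.113, 0.009], [0.113, 0.994, -0.0], [-0.009, 0.001, -1.0]]
ft_force: [4.7, -1.6, 7.0]
grip_width: 0.0255
gripper_force: 38.4
```

```bash
python3 s.py
```

```text
t 5.1 TCPchest [0.1961 0.0492 0.2489] hold [0.1959 0.0492 0.2676] w 0.0255 f 38.4 ft [ 4.8 -1.1  7. ]
[[-1.0, 0.0, 0.009], [0.0, 1.0, 0.001], [-0.009, 0.001, -1.0]] [-2.8, 46.9, 25.2, 0.0, 107.3, -86.3]
```

drive_tool(offset=[[0,0,0],[0,0,0],[0,0,-0.8],[0,0,-0.8],[0.86,-0.3,0],[0.86,-0.35,0],[0.86,-0.35,0],[0.86,-0.35,0],[0.86,-0.35,0],[0.86,-0.35,0]], turn=[[0,0,0],[0,0,0],[0,0,0],[0,0,0],[0,0,0],[0,0,0],[0,0,0],[0,0,0],[0,0,0],[0,0,-0.34]], hand=[0.6,0.6,0.6,0.6,0.7,0.7,0.7,0.7,0.7,0.7])

```text
time_s: 6.35
position: [0.5474, 0.0217, 0.3091]
tool_rot: [[-0.997, 0.076, 0.001], [0.076, 0.997, 0.0], [-0.001, 0.0, -1.0]]
ft_force: [0.4, -0.7, 0.2]
grip_width: 0.0595
gripper_force: 0.0
```

```bash
python3 s.py
python3 - <<'E'
from h import *
cv2.imwrite('pics/side1.png',cv2.resize(get_image('side')[60:320,150:450],None,fx=2,fy=2))
E
```

```text
t 6.35 TCPchest [-0.0137 -0.0331  0.3091] hold [-0.0137 -0.0331  0.3278] w 0.0595 f 0.0 ft [ 0.5 -0.6  0.2]
[[-0.999, -0.037, 0.001], [-0.037, 0.999, 0.0], [-0.001, 0.0, -1.0]] [-10.1, 19.2, 65.7, 0.0, 95.2, -95.7]
```

View pics/side1.png

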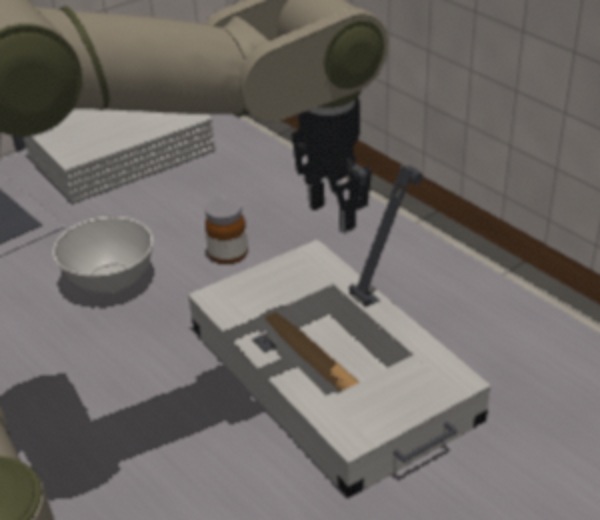

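The side view shows the hasp leaning well back (pull at about (410,175) in the crop), the pin undisturbed, and the fingers above the mouth. To close across the pin I need a quarter turn.

drive_tool(offset=[[0,0,0.38],[0,0,0.38],[0,0,0.38],[0,0,0.38],[0,0,0.38],[0,0,0.38],[0,0,0.38],[0,0,0.38],[0,0,0.38],[0,0,0.38]], turn=[[0,0,1],[0,0,1],[0,0,1],[0,0,1],[0,0,1],[0,0,1],[0,0,1],[0,0,1],[0,0,1],[0,0,1]], hand=[0.7,0.7,0.7,0.7,0.7,0.7,0.7,0.7,0.7,0.7])

```text
time_s: 7.65
position: [0.5488, 0.0219, 0.1566]
tool_rot: [[-0.428, 0.904, 0.001], [0.904, 0.428, 0.0], [-0.0, 0.001, -1.0]]
ft_force: [-0.0, 1.2, -0.7]
grip_width: 0.0599
gripper_force: 0.0
```

drive_tool(offset=[[0,0,0],[0,0,0],[0,0,0],[0,0,0],[0,0,0],[0,0.1,0],[0,0,0.4],[0,0,0],[0,0,0],[0,0,0]], turn=[[0,0,1],[0,0,1],[0,0,1],[0,0,1],[0,0,1],[0,0,0],[0,0,0],[0,0,0],[0,0,0],[0,0,0]], hand=[0.7,0.7,0.7,0.7,0.7,0.7,0.7,0.7,0.7,0.7])

```text
time_s: 8.9
position: [0.5531, 0.0214, 0.1415]
tool_rot: [[0.077, 0.997, 0.001], [0.997, -0.077, -0.0], [-0.0, 0.001, -1.0]]
ft_force: [-0.4, -0.3, -0.7]
grip_width: 0.0599
gripper_force: 0.0
```

```bash
python3 s.py
cat > plan.py <<'E'
import numpy as np
# chest yz plane; pin centre (y,z), tilt f (right/-y end up). clearance of pin surface to floor, walls, lid slabs
t=np.linspace(-.15,.15,301);r=np.where(abs(t)<.075,.016,.016-.006*(abs(t)-.075)/.075)
def clr(y,z,f):
    c,s=np.cos(f),np.sin(f);out=[]
    for sg in(1,-1):
        Y=y+t*c+sg*r*s;Z=z-t*s+sg*r*c;out.append((Y,Z))
    Y=np.concatenate([o[0] for o in out]);Z=np.concatenate([o[1] for o in out])
    k=min((Z-.005).min(), (np.where(Z<.075,.216-abs(Y),1)).min())
    ins=np.zeros(0)
    # signed distance to each lid slab corner block (|y|>.105, .071<z<.075): distance of points; sign by polygon test on mid-line
    from cv2 import pointPolygonTest
    poly=np.concatenate([np.c_[out[0]],np.c_[out[1]]]) if 0 else np.vstack([np.c_[out[0][0],out[0][1]],np.c_[out[1][0],out[1][1]][::-1]]).astype(np.float32)
    for sy in(1,-1):
        for yy in(.105,.13,.16,.19,.216):
            for zz in(.071,.075): k=min(k,-pointPolygonTest(poly,(float(sy*yy),zz),True))
        dz=np.minimum(np.maximum(.105-sy*Y,0)+np.maximum(np.maximum(.071-Z,Z-.075),0),1);k=min(k,dz.min())
    return k
if __name__=='__main__':
    for deg in range(0,62,4):
        b=max(((clr(y,z,np.radians(deg)),y,z) for y in np.arange(-.1,.07,.005) for z in np.arange(.02,.2,.004)if z-.15*np.sin(np.radians(deg))<.06),default=None)
        k,y,z=b;f=np.radians(deg);print(deg,'clr %.4f c=(%.3f,%.3f)'%b,'L z %.3f R z %.3f'%(z-.15*np.sin(f),z+.15*np.sin(f)))
E
python3 plan.py
```

```text
t 8.9 TCPchest [-0.0079 -0.0327  0.1415] hold [-0.008  -0.0327  0.1602] w 0.0599 f 0.0 ft [-0.3 -0.4 -0.7]
[[-0.036, 0.999, 0.001], [0.999, 0.036, 0.0], [-0.0, 0.001, -1.0]] [-10.0, 26.8, 82.1, 0.0, 71.1, -5.6]
0 clr 0.0173 c=(0.000,0.040) L z 0.040 R z 0.040
4 clr 0.0122 c=(0.050,0.040) L z 0.030 R z 0.050
8 clr 0.0111 c=(0.055,0.048) L z 0.027 R z 0.069
12 clr 0.0091 c=(0.055,0.056) L z 0.025 R z 0.087
16 clr 0.0191 c=(-0.065,0.100) L z 0.059 R z 0.141
20 clr 0.0270 c=(-0.070,0.108) L z 0.057 R z 0.159
24 clr 0.0373 c=(-0.075,0.120) L z 0.059 R z 0.181
28 clr 0.0431 c=(-0.075,0.128) L z 0.058 R z 0.198
32 clr 0.0430 c=(-0.075,0.136) L z 0.057 R z 0.215
36 clr 0.0467 c=(-0.070,0.148) L z 0.060 R z 0.236
40 clr 0.0469 c=(-0.065,0.156) L z 0.060 R z 0.252
44 clr 0.0476 c=(-0.060,0.164) L z 0.060 R z 0.268
48 clr 0.0448 c=(-0.050,0.168) L z 0.057 R z 0.279
52 clr 0.0466 c=(-0.045,0.176) L z 0.058 R z 0.294
56 clr 0.0491 c=(-0.040,0.184) L z 0.060 R z 0.308
60 clr 0.0481 c=(-0.030,0.188) L z 0.058 R z 0.318
```

drive_tool(offset=[[0,0,0.85],[0,0,0.85],[0,0,0.85],[0,0,0.7],[0,0,0],[0,0,0],[0,0,0],[0,0,0],[0,0,0],[0,0,0]], turn=[[0,0,0],[0,0,0],[0,0,0],[0,0,0],[0,0,0],[0,0,0],[0,0,0],[0,0,0],[0,0,0],[0,0,0]], hand=[0.7,0.7,0.7,0.7,0.7,0.1,0.1,0.1,0.1,0.1], newtons=90)

```text
time_s: 10.15
position: [0.5537, 0.0213, 0.0129]
tool_rot: [[0.077, 0.997, 0.003], [0.997, -0.077, -0.001], [-0.0, 0.003, -1.0]]
ft_force: [-0.7, 0.2, 6.5]
grip_width: 0.0297
gripper_force: 89.4
```

```bash
python3 s.py
cat > path.py <<'E'
from plan import *
import sys
# state: TCP rel. pin centre in pin frame: along left a, up b
a,b=float(sys.argv[1]),float(sys.argv[2])
W=[(.007,.021,0),(.007,.036,0),(.05,.040,4),(.055,.052,10),(.055,.056,12),(.045,.062,14),(.03,.070,16.5),(.01,.080,19),(-.03,.095,21),(-.065,.108,21)]
for i,w in enumerate(W):
    if i: print(i,'minclr %.4f'%min(clr(*(np.array(W[i-1][:2])*(1-u)+np.array(w[:2])*u),np.radians(W[i-1][2]*(1-u)+w[2]*u)) for u in np.linspace(0,1,11)),
      )
    f=np.radians(w[2]);X=np.array([np.cos(f),-np.sin(f)]);U=np.array([np.sin(f),np.cos(f)])
    T=np.array(w[:2])+a*X+b*U
    H=T+.0727*U; corner=H+.043*X
    if i:
        d=T-T0; print('   move tool x %.2f z %.2f turn y %.2f'%(d@X0/.04,-d@U0/.04,-(w[2]-w0)/6),'body corner y %.3f z %.3f'%tuple(corner))
    T0,X0,U0,w0=T,X,U,w[2]
E
python3 path.py -.04 -.011
```

```text
t 10.15 TCPchest [-0.0074 -0.0327  0.0129] hold [-0.0074 -0.0327  0.0316] w 0.0297 f 89.4 ft [-0.7  0.2  6.5]
[[-0.036, 0.999, 0.003], [0.999, 0.036, -0.0], [-0.0, 0.003, -1.0]] [-10.0, 36.5, 89.9, 0.0, 53.3, -5.6]
1 minclr 0.0000
   move tool x 0.00 z -0.37 turn y 0.00 body corner y 0.010 z 0.098
2 minclr 0.0121
   move tool x 1.06 z -0.17 turn y -0.67 body corner y 0.057 z 0.101
3 minclr 0.0086
   move tool x 0.08 z -0.41 turn y -1.00 body corner y 0.069 z 0.112
4 minclr 0.0091
   move tool x -0.03 z -0.13 turn y -0.33 body corner y 0.071 z 0.116
5 minclr 0.0072
   move tool x -0.28 z -0.13 turn y -0.33 body corner y 0.063 z 0.121
6 minclr 0.0063
   move tool x -0.42 z -0.15 turn y -0.42 body corner y 0.050 z 0.128
7 minclr 0.0062
   move tool x -0.56 z -0.14 turn y -0.42 body corner y 0.033 z 0.137
8 minclr 0.0078
   move tool x -1.08 z -0.06 turn y -0.33 body corner y -0.005 z 0.152
9 minclr 0.0147
   move tool x -0.93 z 0.01 turn y 0.00 body corner y -0.040 z 0.165
```

The 6.5 N upward push and the narrow width suggest the pads sit a bit high on the pin, so I'll regrip 5 mm lower.

drive_tool(offset=[[0,0,0],[0,0,0],[0,0,0.12],[0,0,0],[0,0,0],[0,0,0],[0,0,0],[0,0,0],[0,0,0],[0,0,0]], turn=[[0,0,0],[0,0,0],[0,0,0],[0,0,0],[0,0,0],[0,0,0],[0,0,0],[0,0,0],[0,0,0],[0,0,0]], hand=[0.55,0.55,0.55,0.55,0.1,0.1,0.1,0.1,0.1,0.1], newtons=90)

```text
time_s: 11.4
position: [0.553, 0.0214, 0.0064]
tool_rot: [[0.077, 0.997, 0.001], [0.997, -0.077, -0.0], [0.0, 0.001, -1.0]]
ft_force: [-0.4, 0.3, 6.2]
grip_width: 0.0293
gripper_force: 89.5
```

```bash
python3 s.py
```

```text
t 11.4 TCPchest [-0.008  -0.0327  0.0064] hold [-0.008  -0.0327  0.0251] w 0.0293 f 89.5 ft [-0.4  0.2  6.2]
[[-0.036, 0.999, 0.001], [0.999, 0.036, 0.0], [0.0, 0.001, -1.0]] [-10.0, 37.1, 90.2, 0.0, 52.7, -5.6]
```

drive_tool(offset=[[0,0,-0.2],[0,0,-0.18],[0.53,0,-0.08],[0.53,0,-0.09],[0.04,0,-0.2],[0.04,0,-0.21],[-0.03,0,-0.13],[0,0,0],[0,0,0],[0,0,0]], turn=[[0,0,0],[0,0,0],[0,-0.33,0],[0,-0.34,0],[0,-0.5,0],[0,-0.5,0],[0,-0.33,0],[0,0,0],[0,0,0],[0,0,0]], hand=[0.1,0.1,0.1,0.1,0.1,0.1,0.1,0.1,0.1,0.1])

```text
time_s: 12.65
position: [0.5564, 0.0679, 0.0485]
tool_rot: [[0.076, 0.997, -0.016], [0.975, -0.078, -0.207], [-0.208, -0.0, -0.978]]
ft_force: [-1.2, 0.4, -2.1]
grip_width: 0.0297
gripper_force: 89.2
```

```bash
python3 s.py
python3 - <<'E'
from h import *
a=get_image('top')[165:290,210:400];b=get_image('side')[160:320,220:420]
cv2.imwrite('pics/m.png',np.vstack([cv2.resize(a,(456,300),interpolation=2),cv2.resize(b,(456,300),interpolation=2)]))
E
```

```text
t 12.65 TCPchest [-0.0099  0.0139  0.0485] hold [-0.0101  0.0177  0.0668] w 0.0297 f 89.2 ft [-1.2  0.3 -2.1]
[[-0.034, 0.999, 0.007], [0.978, 0.035, -0.207], [-0.208, -0.0, -0.978]] [0.4, 35.5, 85.1, -13.7, 61.2, 11.6]
```

View pics/m.png

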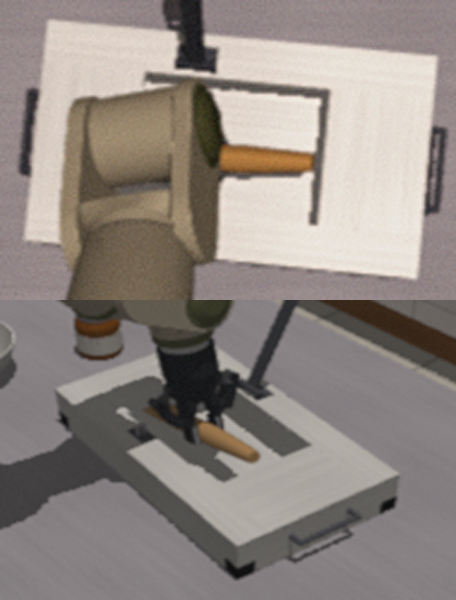

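Crop top half: the pin's right end is at about (314,162), inside the mouth's -y edge and above the lid, as planned. The side half shows a firm tilted hold. Now I draw it out.

drive_tool(offset=[[-0.28,0,-0.13],[-0.42,0,-0.15],[-0.56,0,-0.14],[-0.54,0,-0.03],[-0.54,0,-0.03],[-0.47,0,0],[-0.46,0,0],[0,0,0],[0,0,0],[-0.1,0,-0.3]], turn=[[0,-0.33,0],[0,-0.42,0],[0,-0.42,0],[0,-0.17,0],[0,-0.17,0],[0,0,0],[0,0,0],[0,0,0],[0,0,0],[0,0,0]], hand=[0.1,0.1,0.1,0.1,0.1,0.1,0.1,0.1,0.1,0.1])

```text
time_s: 14.0
position: [0.5468, -0.0494, 0.12]
tool_rot: [[0.071, 0.997, -0.03], [0.931, -0.077, -0.358], [-0.359, -0.002, -0.933]]
ft_force: [0.6, 0.2, -2.4]
grip_width: 0.0294
gripper_force: 89.2
```

```bash
python3 s.py
```

```text
t 14.0 TCPchest [-0.0062 -0.1038  0.12  ] hold [-0.0064 -0.0971  0.1374] w 0.0294 f 89.2 ft [ 0.6  0.3 -2.4]
[[-0.035, 0.999, 0.011], [0.933, 0.036, -0.359], [-0.359, -0.002, -0.933]] [-7.8, 29.6, 84.5, -23.0, 66.6, 5.9]
```

drive_tool(offset=[[-0.21,0,-0.55],[-0.21,0,-0.55],[-0.21,0,-0.55],[-0.21,0,-0.55],[-0.21,0,-0.55],[-0.21,0,-0.55],[0,0,0],[0,0,0],[0,0,0],[0,0,0]], turn=[[0,0,0],[0,0,0],[0,0,0],[0,0,0],[0,0,0],[0,0,0],[0,0,0],[0,0,0],[0,0,0],[0,0,0]], hand=[0.1,0.1,0.1,0.1,0.1,0.1,0.1,0.1,0.1,0.1])

```text
time_s: 15.25
position: [0.5471, -0.0496, 0.2611]
tool_rot: [[0.072, 0.997, -0.029], [0.93, -0.077, -0.358], [-0.359, -0.001, -0.933]]
ft_force: [0.5, 0.1, -2.0]
grip_width: 0.0295
gripper_force: 89.3
```

```bash
python3 s.py
python3 - <<'E'
from h import *
cv2.imwrite('pics/side2.png',get_image('side')[60:360,100:500])
E
```

```text
t 15.25 TCPchest [-0.0059 -0.1039  0.2611] hold [-0.0061 -0.0972  0.2786] w 0.0295 f 89.3 ft [ 0.5  0.2 -2. ]
[[-0.034, 0.999, 0.012], [0.933, 0.036, -0.359], [-0.359, -0.001, -0.933]] [-7.8, 21.9, 72.0, -21.1, 85.2, -1.7]
```

View pics/side2.png

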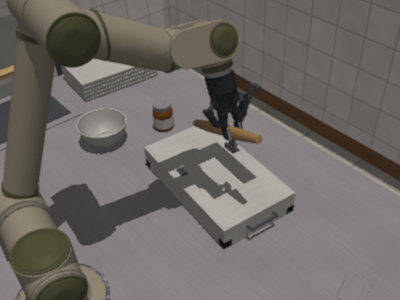

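The pin spans (195,122) to (262,138) in the crop, gripped and well above the lid. The hasp is still leaning back behind the gripper. I'm handing in.

```bash
python3 -c "
from rig import env;print(env.close_job())"
```

```text
the job is handed in; nothing more can be done
None
```

I swung the hasp back to about 2.03 rad (estimated from the pull's position), drew the pin right end first through the mouth, and handed the job in at about 15.3 s. The pin was held still at about 89 N, its lower end roughly 12 cm above the lid (estimated); the hand-in returned no verdict.

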